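# Release the pawl and open the cheese press

### The arm

A 6-joint arm with a two-finger parallel gripper is mounted at the origin on a cart in front of the work surface, level with it; the furniture and walls round the work are solid. World frame = base frame: x ahead of the robot, y to its left, z up, the work surface at z = 0. Lengths are in m, angles in rad, forces in N, time in s.
With the tool pointing down it reaches from about 0.375 to 0.9 m from the base axis. Payload 3.1 kg.
Tool frame: the origin (TCP) lies between the finger pads; the fingertips stand manip.finger_overhang ahead of it and the grasp point (between the pads) lies 5 mm behind it (manip.finger_overhang is the distance from the TCP to the fingertips, in m); z points along the fingers, y is the line along which they close (so a half turn about z gives the same grasp; the last joint's range is limited). The gripper opens to 85 mm and grips with 20 to 120 N. Pads are 22 mm wide; open, the fingers measure 114 mm over their backs; the gripper's body (76 mm by 85 mm) begins 54 mm behind the grasp point. The pads swing forward as they close: fully open they stand 13 mm farther back than shut.
Start: joints at [-0.178, 0.527, 1.433, -0, 1.181, -0.178], TCP at [0.625, 0, 0.245] pointing down, gripper open.
Joint ranges: [-3.08, 3.08], [-0.75, 2.2], [0.22, 2.44], [-1.43, 4.57], [0, 2.65], [-2.85, 2.85]. Speed limits (rad/s): [2.79, 2.79, 3.14, 3.14, 3.14, 3.14].

### API

Orientations are given as a unit quaternion [x, y, z, w].
In Python, from station import manip gives the robot as it stands.
- The arm moves only by the tool drive_tool, never from a script. Its argument "plan" is a list of rows, each a list of 7 numbers: the shift along the tool's x, y, z in m, then the turn, a rotation vector about the tool's x, y, z in degrees, then the opening, from -1 (shut) to 1 (fully open). In form: [[x, y, z, wx, wy, wz, gripper], ...]. A call has 1 to 10 rows; each row shifts and turns the commanded pose from where the row before left it, along the tool's axes as they then stand; what a row does not reach is not made up. A row lasts 1/10 s, in which the tool goes at most 50 mm and 8.59 degrees, less where a joint would pass 70% of its speed; a pose out of reach is approached as far as the arm can. A call is refused whole if a number of a shift passes 0.05 or a number of a turn 8.59, either way. A call with a gripper value outside its range is refused whole. The fingers move at their own pace and stop on an object; "newtons" is the grip in N (left out, the last holds). Time passes only in rows, so rows that do not move let the fingers close. It gives the time, the measured TCP pose, the force, the opening and the grip force at its end, in the units of the state.
- manip.sense(): the state, without advancing time (a new reading comes with each control period).
- manip.snapshot(name): name is "scene" or "side" or "wrist"; returns a dict with "image" (420x560x3 uint8, red, green, blue), "z_map" (420x560 float32, m along the optical axis (not along the pixel's ray), 0 where there is no reading), "fov_y" (degrees; the focal length in pixels is half the picture's height over the tangent of half this angle, whatever the lens; pixels are square), "cx", "cy" (the principal point, pixels), "extrinsics" (4x4, takes a point from camera to world coordinates); the wrist camera has in their place "mount" (4x4, takes a point from camera to tool coordinates, whose origin is the TCP and whose axes are the flange's). Camera axes: x right, y up, looking along -z (the intrinsics and any distortion apply to the point x, -y, -z); pixel columns grow to the right and rows downward; lengths in m; the calibration is good to about 2 mm. A picture is of the moment at which its call begins: read the wrist's pose just before it.
- manip.sign_off(): hands the job in; it is judged then, once.
The state is a dict: "t": time; "q": joint angles; "qd": joint speeds; "tau": joint torques, N m; "tcp_pos": TCP position; "tool_rot": TCP orientation; "force": force on the tool from outside, world axes, zero at the start; "ft_torque": the same for the moment, N m; "finger_gap": opening from 0.0 (shut) to 1.0 (fully open); "gripper_force": force on a finger pad.
Only numpy, scipy, OpenCV 4.12 (cv2) and the standard library are available. Lean on these libraries where they do the work, as an engineer would, in place of code of your own. Each camera call takes 0.05 s, during which the arm holds its last target. There are 200 camera calls.

### The job

Pressing is finished: open the cheese press so that the mould can come out. The pawl bites under the tooth, so first ease the four-armed handwheel a little tighter (clockwise) just until the platen meets the follower and it comes up firm, without bearing down on the cheese; the wheel stays there by itself. Then tip the pawl right over to the left onto its rest, never dragging it out of the tooth by force, and wind the wheel back (anticlockwise) all the way to its stop, leaving the mould and the things round the press where they stand.

Things in the scene. Friction and masses are not known exactly. Their poses are not given: they have to be found in the camera images.
- press: Grey-painted cheese press, base 225 x 175 mm, 250 mm high (rack 276, open 303, knobs up to 318), fixed to the worktop. Origin under the middle of its base; -x is its front, with wheel and pawl; yaw 0 faces the robot. Left and right are as seen from the front (left = its +y). It varies by 8 x 15 cm and 0.3 rad yaw.
- shaft_axis (a point): Point on the wheel's shaft (along the press's x) in the plane of the arms, at [-118, 22, 205] mm in the press frame. Tighter (top goes right) takes 5 to 7 N at a ball knob; after 0.03 to 0.35 rad (hidden) it comes up firm: 10 to 13 N is firm, over 18 N too hard. Short of firm the pawl may be caught. It stays where left. Winding back takes 5 to 8 N, to a hard stop 1.68 to 1.96 rad from firm.
- knob_0 (a point): Centre of the ball knob of arm 0, the one near the top: within 20 degrees of it at the start, 100 mm from the shaft. Black balls of 26 mm on 10 mm rods, four arms 90 degrees apart, 118 mm in front of the press origin; the angle of the arms to the ratchet varies. The next knob on the right comes up as the wheel is wound back. Push them sideways with closed fingers, level with the ball.
- pawl_joint (a joint): Tip of the pawl, rad: 0 = beak down in the ratchet, + = to the left, 1.31 = on its rest pin. It falls back below about 0.55 and over to the rest above that. Free, it takes under 1 N at its knob; while the tooth bites it jams between 0 and 0.12, and 4 N at the knob is forcing it; riding up a tooth on tightening it reads up to 0.13. Its pivot lies 59 mm left of the shaft and 21 mm above.
- pawl_knob (a point): Middle of the black thumb knob on the pawl's lever, a cylinder of 18 mm diameter, 30 mm long, parallel to the shaft; 65 mm from the pivot, at the start leaning 25 degrees right of straight up (285 mm above the worktop), at rest 50 degrees left of it. It lies 49 mm in front of the press origin, 69 mm behind the ball knobs. Push it squarely on its side; from above it binds.
- pawl: The steel throw-over pawl, 11 mm thick: lever, knob, and hooked beak (pawl_c0) standing in the 88 mm ratchet wheel (16 undercut teeth). Origin on its pivot.
- platen: Round steel pressing plate, 92 mm wide, on the ram; moves 16 mm per rad of the wheel. The cheese has sunk, so it hangs 0.5 to 5.5 mm clear of the follower at the start. Origin in the middle of its underside: 114 to 115 mm above the worktop at the start, 140.5 mm when fully up.
- mould: White drilled cheese mould, 114 mm wide, 85 mm high, 0.8 kg, loose on the press's drip plate under the platen; its wooden follower (96 mm wide) stands out of it by 5 to 9 mm, as far as the cheese has sunk. Origin in the middle of its underside, 19.5 mm above the worktop.
- tumbler: Drinking glass, 80 mm wide, 91 mm high, at the right of the press. Origin under its middle.
- salt_shaker: Glass salt shaker, 44 mm wide, 90 mm high, at the left of the press. Origin under its middle.
- pepper_mill: Wooden pepper mill, 58 mm wide, 150 mm high, at the right of the press. Origin under its middle.

How it is judged:
By the outcome, as a careful person would: the job done as asked, in the order asked, and still so for the second after the job is handed in, with the robot touching nothing.
It also fails if it takes over 64 s, if anything falls off the work surface, if the arm or the gripper's body presses on something with over 40 N, if the wrist force passes 120 N, or if a joint passes its speed limit or range.

## Working session

There is one attempt and no reset: what is moved stays moved. The work goes in short steps, Python scripts to look and compute and a tool call to move; the robot and the scene stay as the last step left them, time stands still between calls to the robot, and variables do not carry over. Pictures are saved under pics/ and viewed, at most 10 in all, crops included, and the job is handed in when it is done.

Besides the shell and the picture viewer there is one more tool, called after "Call:" by a JSON object that holds its "fn" and its "kwargs". drive_tool: Moves the arm, as the interface text tells. Its arguments: {"type":"object","properties":{"plan":{"type":"array"},"newtons":{"type":"number"}},"required":["plan"]}

```bash
mkdir -p pics; ls
cat > h.py <<'E'
import numpy as np, cv2
from station import manip
from scipy.spatial.transform import Rotation as R
def snap(n,fn=None):
    s=manip.sense(); d=manip.snapshot(n)
    if n=='wrist':
        T=np.eye(4);T[:3,:3]=R.from_quat(s['tool_rot']).as_matrix();T[:3,3]=s['tcp_pos'];d['extrinsics']=T@d['mount']
    if fn: cv2.imwrite('pics/'+fn,d['image'][:,:,::-1])
    return d
def cloud(d):
    z=d['z_map'];h,w=z.shape;f=h/2/np.tan(np.radians(d['fov_y'])/2)
    v,u=np.mgrid[:h,:w]
    P=np.stack([(u-d['cx'])/f*z,-(v-d['cy'])/f*z,-z],-1)
    E=d['extrinsics'];return P@E[:3,:3].T+E[:3,3]
E
python3 - <<'E'
from h import *
s=manip.sense();print(s, manip.finger_overhang)
a=snap('scene');b=snap('side');w=snap('wrist')
for d in(a,b,w):print({k:v for k,v in d.items() if k not in('image','z_map')})
cv2.imwrite('pics/a.png',a['image'][:,:,::-1]);cv2.imwrite('pics/b.png',b['image'][:,:,::-1])
np.savez('s0.npz',a=cloud(a),b=cloud(b),ai=a['image'],bi=b['image'],az=a['z_map'],bz=b['z_map'])
E
```

```text
pics
{'t': 0.0, 'q': array([-1.78499243e-01,  5.28484803e-01,  1.43391065e+00,  4.54923467e-05,
        1.18143142e+00, -1.78491174e-01]), 'qd': array([ 0.00111504,  0.00140358,  0.00108298, -0.0015191 ,  0.00049262,
       -0.00349758]), 'tau': array([ 2.64065775e-04, -4.42356062e+01, -1.78032464e+01, -2.14939037e-04,
        8.37070111e-03,  1.33159097e-05]), 'tcp_pos': array([6.24302202e-01, 1.67923458e-04, 2.44319503e-01]), 'tool_rot': array([ 7.07115315e-01,  7.07097365e-01, -6.19841012e-04, -9.29613055e-04]), 'force': array([ 0.58424456, -1.01677077, -0.11397826]), 'ft_torque': array([0.00119149, 0.00707458, 0.03444971]), 'gripper_force': 0.0, 'finger_gap': 1.0006069545985203} 0.014
{'fov_y': 54.083460375669524, 'cx': 280.58732193780526, 'cy': 212.7333711024366, 'extrinsics': array([[ 0.76882784,  0.36675684, -0.52382552,  0.13090194],
       [-0.6393205 ,  0.45771589, -0.61787172, -0.52391454],
       [ 0.01315458,  0.80992937,  0.58637988,  0.71887964],
       [ 0.        ,  0.        ,  0.        ,  1.        ]])}
{'fov_y': 51.678382646455454, 'cx': 280.84143932345876, 'cy':
[... 366 characters left out ...]
': array([[-2.09800719e-04,  9.64362682e-01,  2.64583776e-01,
         6.60074122e-02],
       [ 9.99999960e-01,  1.52474845e-04,  2.37201470e-04,
        -9.24113198e-04],
       [ 1.88405875e-04,  2.64583815e-01, -9.64362675e-01,
        -1.27738206e-01],
       [ 0.00000000e+00,  0.00000000e+00,  0.00000000e+00,
         1.00000000e+00]]), 'extrinsics': array([[ 9.99997664e-01, -3.91610008e-04,  2.12548802e-03,
         6.23698584e-01],
       [-1.84043408e-04,  9.64445280e-01,  2.64282554e-01,
         6.61026129e-02],
       [-2.15341258e-03, -2.64282328e-01,  9.64442955e-01,
         3.72181476e-01],
       [ 0.00000000e+00,  0.00000000e+00,  0.00000000e+00,
         1.00000000e+00]])}
```

View pics/a.png

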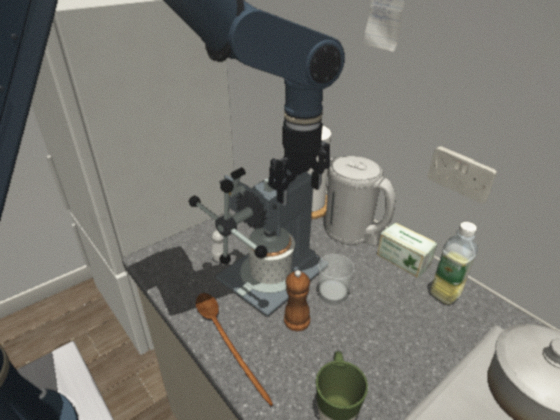

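View pics/b.png

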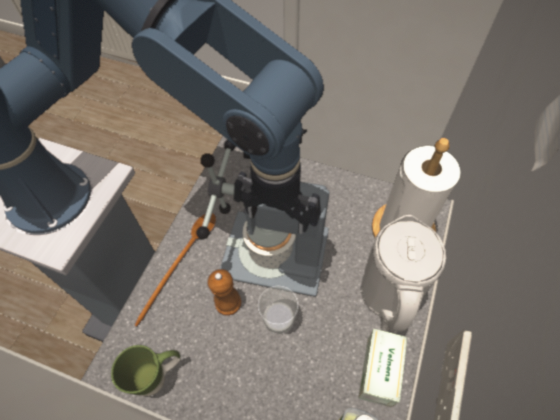

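The scene view shows the hub at about (226,224), with ball knobs at (227,186), (194,201), (261,252) and (225,259) and the pawl knob near (237,173). In the side view the knobs are at (208,160), (203,232) and (230,146).

Run:
```python
from h import *
d=np.load('s0.npz')
def sh(c,ci,name,box,s):
    x0,y0,x1,y1=box
    return cv2.resize(ci[y0:y1,x0:x1,::-1],None,fx=s,fy=s,interpolation=cv2.INTER_CUBIC)
A=sh(0,d['ai'],'',(170,150,300,280),5);cv2.imwrite('pics/a2.png',cv2.resize(A,(600,600)))
cv2.imwrite('pics/b2.png',sh(0,d['bi'],'',(180,110,340,270),3.75) if 0 else cv2.resize(d['bi'][110:270,180:340,::-1],(600,600),interpolation=cv2.INTER_CUBIC))
def at(n,u,v,r):
    P=d[n][v-4:v+5,u-4:u+5].reshape(-1,3); z=d[n+'z'][v-4:v+5,u-4:u+5].ravel()
    g=z>0; zz=z[g]; m=np.min(zz); k=zz<m+.012
    print(n,u,v,P[g][k].mean(0).round(4),k.sum(), d[n][v,u].round(4))
for p in[(227,186),(194,201),(261,252),(225,259),(226,224),(237,173)]:at('a',*p,0)
for p in[(208,160),(203,232),(230,146)]:at('b',*p,0)
```

```text
a 227 186 [0.4724 0.0342 0.3101] 79 [0.4717 0.0327 0.3111]
a 194 201 [0.4564 0.1453 0.2239] 80 [0.4563 0.1449 0.2243]
a 261 252 [ 0.4846 -0.0509  0.1993] 80 [ 0.4834 -0.0527  0.2011]
a 225 259 [0.4691 0.0595 0.1124] 76 [0.4684 0.0579 0.1135]
a 226 224 [0.4683 0.0417 0.2188] 81 [0.4682 0.0414 0.219 ]
a 237 173 [0.5312 0.0899 0.2903] 60 [0.532  0.0888 0.2911]
b 208 160 [0.4813 0.0379 0.312 ] 79 [0.4826 0.0362 0.3144]
b 203 232 [ 0.4921 -0.0465  0.2015] 79 [ 0.4932 -0.0475  0.2038]
b 230 146 [ 0.5913 -0.0529  0.501 ] 5 [0.4653 0.1448 0.2242]
```

View pics/a2.png

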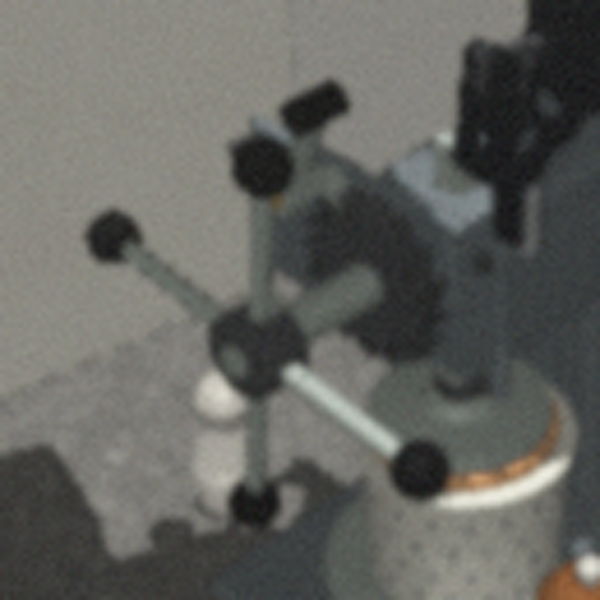

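View pics/b2.png

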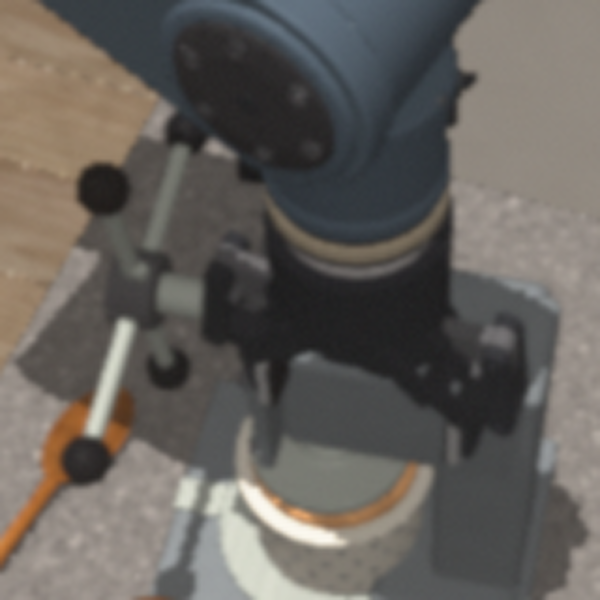

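The crops show all four ball knobs, the black pawl knob behind and right of the top ball (a2 ≈ 315,105), and the open gripper straddling the area above the press top.

```bash
cat >> h.py <<'E'
from scipy.optimize import least_squares
def sph(P,c0,r=.013):
    for rad in(.02,.016,.015):
        Q=P[np.linalg.norm(P-c0,axis=1)<rad]
        c0=least_squares(lambda c:np.linalg.norm(Q-c,axis=1)-r,c0,loss='soft_l1',f_scale=.001).x
    return c0,len(Q)
E
python3 - <<'E'
from h import *
d=np.load('s0.npz')
cam={'a':np.array([.1309,-.5239,.7189]),'b':np.array([.774,-.3612,.9101])}
K={}
for n,l in(('a',dict(top=(227,186),left=(194,201),right=(261,252),bot=(225,259))),('b',dict(top=(208,160),left=(230,146),right=(203,232)))):
    P=d[n].reshape(-1,3)[d[n+'z'].ravel()>0]
    for k,(u,v) in l.items():
        p=d[n][v,u];dr=(p-cam[n])/np.linalg.norm(p-cam[n])
        c,m=sph(P,p+.012*dr);print(n,k,c.round(4),m);K.setdefault(k,[]).append(c)
K={k:np.mean(v,0) for k,v in K.items()}
c=np.mean([K['top'],K['left'],K['right'],K['bot']],0);print('hub',c)
h=K['right']-K['left'];print('lens',{k:round(float(np.linalg.norm(v-c)),4) for k,v in K.items()})
n=np.cross(K['top']-K['bot'],h);n/=np.linalg.norm(n);print('normal',n)   
yaw=np.arctan2(n[1],n[0]);print('yaw',yaw, yaw+np.pi)
# pawl knob cloud
for nn in 'ab':
    P=d[nn].reshape(-1,3);I=d[nn+'i'].reshape(-1,3).max(1)
    m=(abs(P-[.535,.09,.285])<[.05,.05,.04]).all(1)&(d[nn+'z'].ravel()>0)&(I<60)
    print(nn,m.sum(),P[m].mean(0),P[m].min(0),P[m].max(0))
E
```

```text
a top [0.4764 0.0433 0.3047] 151
a left [0.4606 0.1534 0.2181] 103
a right [ 0.4892 -0.0432  0.1934] 148
a bot [0.4733 0.0676 0.1069] 93
b top [0.4751 0.0427 0.3041] 167
b left [0.4589 0.1534 0.2172] 89
b right [ 0.4871 -0.0428  0.1925] 149
hub [0.4742376  0.05526244 0.20546916]
lens {'top': 0.0997, 'left': 0.0999, 'right': 0.1, 'bot': 0.0993}
normal [0.98976756 0.14258368 0.00548334]
yaw 0.14307344079524895 3.284666094385042
a 129 [0.53764938 0.08281275 0.27762079] [0.52309728 0.04661087 0.2450884 ] [0.55348153 0.09774868 0.29659515]
b 48 [0.51975732 0.0728024  0.29023672] [0.48516238 0.04008338 0.24526889] [0.54964285 0.08903936 0.31213881]
```

Call:
{"fn": "drive_tool", "kwargs": {"plan": [[0,0,-0.04,0,0,0,1],[0,0,-0.04,0,0,0,1],[0,0,-0.035,0,0,0,-1],[0.025,-0.039,0,0,0,-2,-1],[0.025,-0.039,0,0,0,-2,-1],[0.025,-0.039,0,0,0,-2,-1],[0.025,-0.039,0,0,0,-2.2,-1],[0,0,0,0,0,0,-1],[0,0,0,0,0,0,-1],[0,0,0,0,0,0,-1]]}}

```text
t: 1.15
tcp_pos: [0.4652, 0.0913, 0.3606]
tool_rot: [0.655, 0.756, 0.0, 0.001]
force: [0.3, 0.4, -0.4]
finger_gap: 0.001
gripper_force: 0.0
```

```bash
cat >> h.py <<'E'
HUB=np.array([.4742,.0553,.2055]);Y=.143
def st():
    s=manip.sense();p=np.array(s['tcp_pos'])-HUB;c,S=np.cos(Y),np.sin(Y)
    f=s['force'];M=R.from_quat(s['tool_rot']).as_matrix()
    print('t',round(s['t'],2),'press-rel-hub mm',(np.array([c*p[0]+S*p[1],-S*p[0]+c*p[1],p[2]])*1000).round(1),'F',np.array([c*f[0]+S*f[1],-S*f[0]+c*f[1],f[2]]).round(2),'gap',round(s['finger_gap'],2))
    print('toolx yaw err',np.degrees(np.arctan2(M[1,0],M[0,0])-np.pi/2-Y).round(2),'toolz',M[:,2].round(3))
E
python3 -c "
from h import *
st();d=snap('wrist','w1.png')"
```

```text
t 1.15 press-rel-hub mm [ -3.8  36.9 155.1] F [ 0.36  0.36 -0.38] gap 0.0
toolx yaw err -0.02 toolz [ 0.002 -0.    -1.   ]
```

Call:
{"fn": "drive_tool", "kwargs": {"plan": [[0,0.004,0.03,0,0,0,-1],[0,0,0.03,0,0,0,-1],[-0.008,0,0,0,0,0,-1],[-0.006,0,0,0,0,0,-1],[-0.004,0,0,0,0,0,-1],[-0.002,0,0,0,0,0,-1],[0,0,0,0,0,0,-1]]}}

```text
t: 1.9
tcp_pos: [0.4717, 0.0719, 0.3014]
tool_rot: [0.655, 0.756, 0.001, 0.001]
force: [0.6, -0.5, -0.8]
finger_gap: -0.003
gripper_force: 0.0
```

```bash
python3 -c "
from h import *
st();d=snap('wrist','w1.png')"
```

```text
t 1.9 press-rel-hub mm [-0.1 16.8 95.9] F [ 0.53 -0.54 -0.76] gap -0.0
toolx yaw err -0.04 toolz [ 0.002 -0.    -1.   ]
```

View pics/w1.png

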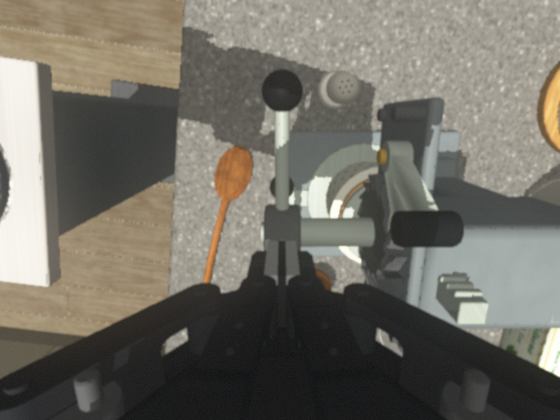

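The wrist view shows the left ball at (282,90), the hub at (282,225), the closed fingers in line with the wheel plane, and the pawl knob at (427,228). The fingers are beside the top ball, so I can push slowly.

Call:
{"fn": "drive_tool", "kwargs": {"plan": [[-0.002,0,0,0,0,0,-1],[-0.002,0,0,0,0,0,-1],[-0.001,0,0,0,0,0,-1],[-0.001,0,0,0,0,0,-1],[0,0,0,0,0,0,-1]]}}

```text
t: 2.45
tcp_pos: [0.4717, 0.0664, 0.3003]
tool_rot: [0.655, 0.756, -0.0, -0.0]
force: [0.2, -0.1, 0.0]
finger_gap: -0.003
gripper_force: 0.0
```

```bash
python3 -c "
from h import *
st()"
```

```text
t 2.45 press-rel-hub mm [-0.8 11.4 94.8] F [ 0.22 -0.12  0.  ] gap -0.0
toolx yaw err 0.0 toolz [-0.  0. -1.]
```

Call:
{"fn": "drive_tool", "kwargs": {"plan": [[-0.001,0,0,0,0,0,-1],[-0.001,0,0,0,0,0,-1],[0,0,0,0,0,0,-1]]}}

```text
t: 2.75
tcp_pos: [0.4718, 0.0655, 0.3003]
tool_rot: [0.655, 0.756, 0.001, -0.001]
force: [0.1, 5.2, -0.3]
finger_gap: -0.001
gripper_force: 2.5
```

Call:
{"fn": "drive_tool", "kwargs": {"plan": [[-0.001,0,0,0,0,0,-1],[-0.001,0,0,0,0,0,-1],[0,0,0,0,0,0,-1]]}}

```text
t: 3.05
tcp_pos: [0.4721, 0.0635, 0.3003]
tool_rot: [0.655, 0.756, 0.001, -0.001]
force: [-0.1, 5.5, -0.4]
finger_gap: 0.002
gripper_force: 2.5
```

Call:
{"fn": "drive_tool", "kwargs": {"plan": [[-0.001,0,0,0,0,0,-1],[-0.001,0,0,0,0,0,-1],[0,0,0,0,0,0,-1]]}}

```text
t: 3.35
tcp_pos: [0.4724, 0.0614, 0.3002]
tool_rot: [0.655, 0.756, 0.001, -0.001]
force: [-0.3, 4.6, 0.3]
finger_gap: 0.0
gripper_force: 2.5
```

Call:
{"fn": "drive_tool", "kwargs": {"plan": [[-0.001,0,0,0,0,0,-1],[-0.001,0,0.0002,0,0,0,-1],[0,0,0,0,0,0,-1]]}}

```text
t: 3.65
tcp_pos: [0.4727, 0.0594, 0.3001]
tool_rot: [0.655, 0.756, 0.001, -0.001]
force: [-0.7, 5.6, 0.8]
finger_gap: 0.006
gripper_force: 2.5
```

Call:
{"fn": "drive_tool", "kwargs": {"plan": [[-0.001,0,0,0,0,0,-1],[-0.001,0,0.0005,0,0,0,-1],[0,0,0,0,0,0,-1]]}}

```text
t: 3.95
tcp_pos: [0.473, 0.0573, 0.2998]
tool_rot: [0.655, 0.756, 0.001, -0.001]
force: [-0.3, 4.2, 1.9]
finger_gap: -0.002
gripper_force: 2.5
```

Call:
{"fn": "drive_tool", "kwargs": {"plan": [[-0.001,0,0,0,0,0,-1],[-0.001,0,0.0005,0,0,0,-1],[0,0,0,0,0,0,-1]]}}

```text
t: 4.25
tcp_pos: [0.4734, 0.0552, 0.2994]
tool_rot: [0.655, 0.756, 0.0, -0.0]
force: [-1.0, 4.7, 3.5]
finger_gap: -0.004
gripper_force: 2.5
```

Call:
{"fn": "drive_tool", "kwargs": {"plan": [[-0.001,0,0,0,0,0,-1],[-0.001,0,0,0,0,0,-1],[0,0,0,0,0,0,-1]]}}

```text
t: 4.55
tcp_pos: [0.4736, 0.0539, 0.2993]
tool_rot: [0.655, 0.756, 0.001, -0.001]
force: [-0.3, 5.6, 2.8]
finger_gap: 0.001
gripper_force: 3.5
```

Call:
{"fn": "drive_tool", "kwargs": {"plan": [[-0.001,0,0,0,0,0,-1],[0,0,0,0,0,0,-1]]}}

```text
t: 4.75
tcp_pos: [0.4736, 0.0537, 0.2993]
tool_rot: [0.655, 0.756, 0.002, -0.002]
force: [-0.4, 8.8, 3.2]
finger_gap: -0.002
gripper_force: 4.6
```

Call:
{"fn": "drive_tool", "kwargs": {"plan": [[-0.0005,0,0,0,0,0,-1],[0,0,0,0,0,0,-1]]}}

```text
t: 4.95
tcp_pos: [0.4736, 0.0536, 0.2993]
tool_rot: [0.655, 0.756, 0.002, -0.002]
force: [-1.8, 10.5, 1.7]
finger_gap: 0.0
gripper_force: 5.2
```

```bash
python3 -c "
from h import *
for i in range(4):
  st(); snap('side')"
```

```text
t 4.95 press-rel-hub mm [-0.9 -1.6 93.8] F [-0.28 10.65  1.73] gap 0.0
toolx yaw err -0.03 toolz [-0.     0.005 -1.   ]
t 5.0 press-rel-hub mm [-0.8 -1.6 93.9] F [ 0.13 10.99  3.69] gap -0.0
toolx yaw err -0.02 toolz [-0.     0.005 -1.   ]
t 5.05 press-rel-hub mm [-0.8 -1.6 93.8] F [ 0.18 10.08  2.59] gap 0.0
toolx yaw err -0.02 toolz [-0.     0.005 -1.   ]
t 5.1 press-rel-hub mm [-0.8 -1.6 93.8] F [0.98 9.69 3.07] gap 0.0
toolx yaw err -0.02 toolz [-0.     0.005 -1.   ]
```

Call:
{"fn": "drive_tool", "kwargs": {"plan": [[-0.0003,0,0,0,0,0,-1],[0,0,0,0,0,0,-1],[0,0,0,0,0,0,-1]]}}

```text
t: 5.45
tcp_pos: [0.4736, 0.0535, 0.2993]
tool_rot: [0.655, 0.756, 0.002, -0.002]
force: [-1.3, 11.5, 3.6]
finger_gap: -0.002
gripper_force: 5.5
```

```bash
python3 -c "
from h import *
for i in range(4):
  st(); snap('side')"
```

```text
t 5.45 press-rel-hub mm [-0.8 -1.7 93.8] F [ 0.33 11.61  3.59] gap -0.0
toolx yaw err -0.02 toolz [-0.     0.006 -1.   ]
t 5.5 press-rel-hub mm [-0.9 -1.7 93.8] F [ 0.49 10.66  3.03] gap 0.0
toolx yaw err -0.02 toolz [-0.     0.006 -1.   ]
t 5.55 press-rel-hub mm [-0.8 -1.7 93.9] F [ 0.61 10.77  2.9 ] gap 0.0
toolx yaw err -0.02 toolz [-0.     0.006 -1.   ]
t 5.6 press-rel-hub mm [-0.9 -1.7 93.8] F [ 0.11 11.55  3.54] gap -0.0
toolx yaw err -0.02 toolz [-0.     0.006 -1.   ]
```

Call:
{"fn": "drive_tool", "kwargs": {"plan": [[0.012,0,0,0,0,0,-1],[0.008,0,-0.02,0,0,0,-1],[0,0,-0.04,0,0,0,-1],[-0.007,0.035,0,0,0,0,-1],[-0.007,0.035,0,0,0,0,-1],[0,0,0,0,0,0,-1],[0,0,0,0,0,0,-1]]}}

```text
t: 6.35
tcp_pos: [0.5423, 0.0663, 0.3583]
tool_rot: [0.655, 0.756, -0.001, -0.0]
force: [-0.2, 0.3, 0.3]
finger_gap: 0.002
gripper_force: 0.0
```

Run:
```python
from h import *
st();d=snap('wrist');P=cloud(d)
c,S=np.cos(Y),np.sin(Y);p=P-HUB
Q=np.stack([c*p[...,0]+S*p[...,1],-S*p[...,0]+c*p[...,1],p[...,2]],-1)*1000
m=(abs(Q-[69,32,80])<[25,35,40]).all(-1)&(d['z_map']>0)
print(m.sum()); q=Q[m]; t=q[q[:,2]>75]; print(t.mean(0),np.percentile(t,[2,98],0))
m2=(d['z_map']>0)&(Q[...,2]>45)&(Q[...,2]<100)&(abs(Q[...,0]-69)<17)&(Q[...,1]<20)&(Q[...,1]>-40);print('obst',m2.sum(),Q[m2].mean(0) if m2.any() else '')
cv2.imwrite('pics/w2.png',d['image'][:,:,::-1])
```

```text
t 6.35 press-rel-hub mm [ 69.    1.1 152.8] F [-0.18  0.29  0.28] gap 0.0
toolx yaw err -0.0 toolz [-0.002 -0.002 -1.   ]
2801
[68.31586757 32.85030348 86.05380913] [[54.41532785 23.55558951 79.86387225]
 [82.31940177 40.30840422 88.89654624]]
obst 5 [83.99512019 -1.65506387 45.21487805]
```

View pics/w2.png

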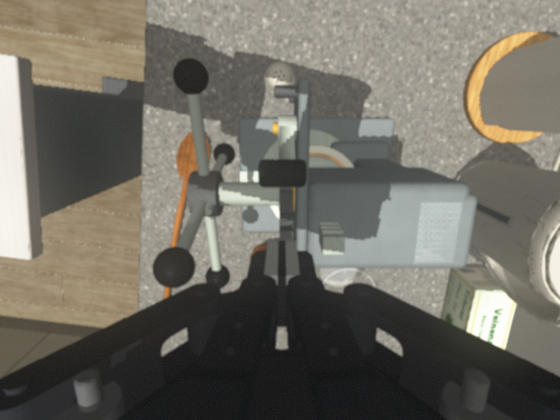

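The wrist view shows the pawl knob at (283,172), between the fingers and the rest, and clear space to its right. I'll descend right of it.

Call:
{"fn": "drive_tool", "kwargs": {"plan": [[0,0,0.03,0,0,0,-1],[0,0,0.03,0,0,0,-1],[0,0,0.01,0,0,0,-1],[0.003,0,0,0,0,0,-1],[0.003,0,0,0,0,0,-1],[0.002,0,0,0,0,0,-1],[0,0,0,0,0,0,-1]]}}

```text
t: 7.1
tcp_pos: [0.5419, 0.0751, 0.2905]
tool_rot: [0.654, 0.756, 0.001, 0.001]
force: [0.5, -0.6, 0.7]
finger_gap: -0.004
gripper_force: 0.0
```

Call:
{"fn": "drive_tool", "kwargs": {"plan": [[0.001,0,0,0,0,0,-1],[0.001,0,0,0,0,0,-1],[0,0,0,0,0,0,-1]]}}

```text
t: 7.4
tcp_pos: [0.541, 0.0768, 0.2893]
tool_rot: [0.655, 0.756, 0.0, 0.0]
force: [0.1, -0.6, 0.8]
finger_gap: 0.001
gripper_force: 0.0
```

```bash
python3 -c "
from h import *
for i in range(3):
  st(); snap('side')"
```

```text
t 7.4 press-rel-hub mm [69.2 11.7 83.8] F [-0.   -0.65  0.82] gap 0.0
toolx yaw err 0.01 toolz [ 0. -0. -1.]
t 7.45 press-rel-hub mm [69.2 11.6 83.7] F [-0.42  0.15 -0.76] gap 0.0
toolx yaw err 0.01 toolz [ 0. -0. -1.]
t 7.5 press-rel-hub mm [69.1 11.6 83.6] F [ 0.57 -0.38 -0.07] gap -0.0
toolx yaw err 0.01 toolz [-0. -0. -1.]
```

Call:
{"fn": "drive_tool", "kwargs": {"plan": [[0.0005,0,0,0,0,0,-1],[0.0003,0,0,0,0,0,-1],[0,0,0,0,0,0,-1]]}}

```text
t: 7.85
tcp_pos: [0.5409, 0.0775, 0.2891]
tool_rot: [0.655, 0.756, -0.0, -0.0]
force: [0.7, 0.2, 0.2]
finger_gap: -0.001
gripper_force: 0.0
```

Call:
{"fn": "drive_tool", "kwargs": {"plan": [[0.0004,0,0,0,0,0,-1],[0.0003,0,0,0,0,0,-1],[0,0,0,0,0,0,-1]]}}

```text
t: 8.15
tcp_pos: [0.5408, 0.0781, 0.2892]
tool_rot: [0.655, 0.756, -0.0, 0.0]
force: [-1.2, -0.8, 1.0]
finger_gap: 0.006
gripper_force: 0.3
```

Call:
{"fn": "drive_tool", "kwargs": {"plan": [[0.0003,0,0,0,0,0,-1],[0.0002,0,0,0,0,0,-1],[0,0,0,0,0,0,-1]]}}

```text
t: 8.45
tcp_pos: [0.5408, 0.0787, 0.2892]
tool_rot: [0.655, 0.756, 0.0, 0.0]
force: [-0.4, 0.2, 0.9]
finger_gap: 0.001
gripper_force: 0.3
```

Free-moving (≈0.6 N). Continuing in steps below the forcing limit.

Call:
{"fn": "drive_tool", "kwargs": {"plan": [[0.0004,0,0,0,0,0,-1],[0.0004,0,0,0,0,0,-1],[0,0,0,0,0,0,-1]]}}

```text
t: 8.75
tcp_pos: [0.5406, 0.0795, 0.2891]
tool_rot: [0.655, 0.756, 0.0, -0.0]
force: [0.1, -1.0, 0.1]
finger_gap: -0.001
gripper_force: 0.2
```

Call:
{"fn": "drive_tool", "kwargs": {"plan": [[0.0004,0,0,0,0,0,-1],[0.0004,0,0,0,0,0,-1],[0,0,0,0,0,0,-1]]}}

```text
t: 9.05
tcp_pos: [0.5405, 0.0803, 0.2891]
tool_rot: [0.655, 0.756, -0.0, -0.0]
force: [0.4, 0.3, 0.7]
finger_gap: 0.005
gripper_force: 0.2
```

Call:
{"fn": "drive_tool", "kwargs": {"plan": [[0.0005,0,0,0,0,0,-1],[0.0004,0,0,0,0,0,-1],[0,0,0,0,0,0,-1]]}}

```text
t: 9.35
tcp_pos: [0.5403, 0.0812, 0.2891]
tool_rot: [0.655, 0.756, 0.0, -0.0]
force: [0.2, -1.0, 0.7]
finger_gap: -0.001
gripper_force: 0.2
```

Call:
{"fn": "drive_tool", "kwargs": {"plan": [[0.0005,0,0,0,0,0,-1],[0.0004,0,0,0,0,0,-1],[0,0,0,0,0,0,-1]]}}

```text
t: 9.65
tcp_pos: [0.5402, 0.0821, 0.2891]
tool_rot: [0.655, 0.756, 0.0, -0.0]
force: [-0.2, 0.7, 0.4]
finger_gap: 0.001
gripper_force: 0.2
```

Call:
{"fn": "drive_tool", "kwargs": {"plan": [[0.0005,0,0,0,0,0,-1],[0.0005,0,0,0,0,0,-1],[0,0,0,0,0,0,-1]]}}

```text
t: 9.95
tcp_pos: [0.5401, 0.0831, 0.2891]
tool_rot: [0.655, 0.756, 0.0, -0.0]
force: [0.7, -0.4, 0.2]
finger_gap: 0.001
gripper_force: 0.1
```

Call:
{"fn": "drive_tool", "kwargs": {"plan": [[0.0005,0,0,0,0,0,-1],[0.0005,0,0,0,0,0,-1],[0,0,0,0,0,0,-1]]}}

```text
t: 10.25
tcp_pos: [0.5399, 0.0841, 0.2891]
tool_rot: [0.655, 0.756, 0.0, -0.0]
force: [0.3, 0.4, 0.9]
finger_gap: 0.001
gripper_force: 0.1
```

Call:
{"fn": "drive_tool", "kwargs": {"plan": [[0.0005,0,0,0,0,0,-1],[0.0005,0,0,0,0,0,-1],[0,0,0,0,0,0,-1]]}}

```text
t: 10.55
tcp_pos: [0.5398, 0.0851, 0.2891]
tool_rot: [0.655, 0.756, 0.0, -0.0]
force: [0.6, -0.1, 0.6]
finger_gap: -0.005
gripper_force: 0.1
```

Call:
{"fn": "drive_tool", "kwargs": {"plan": [[0.001,0,0,0,0,0,-1],[0.001,0,0,0,0,0,-1],[0,0,0,0,0,0,-1]]}}

```text
t: 10.85
tcp_pos: [0.5395, 0.0871, 0.2891]
tool_rot: [0.655, 0.756, 0.0, -0.0]
force: [-0.2, 0.1, 0.4]
finger_gap: 0.001
gripper_force: 0.1
```

Call:
{"fn": "drive_tool", "kwargs": {"plan": [[0.002,0,0,0,0,0,-1],[0.002,0,0,0,0,0,-1],[0.002,0,0,0,0,0,-1],[0.002,0,0,0,0,0,-1],[0.002,0,0,0,0,0,-1],[0.002,0,0,0,0,0,-1],[0.002,0,0,0,0,0,-1],[0,0,0,0,0,0,-1]]}}

```text
t: 11.65
tcp_pos: [0.5374, 0.1011, 0.2891]
tool_rot: [0.655, 0.756, 0.0, -0.0]
force: [-0.7, 0.2, -0.2]
finger_gap: -0.0
gripper_force: 0.0
```

Call:
{"fn": "drive_tool", "kwargs": {"plan": [[0.002,0,0,0,0,0,-1],[0.002,0,0,0,0,0,-1],[0.002,0,0,0,0,0,-1],[0.002,0,0,0,0,0,-1],[0.002,0,0,0,0,0,-1],[0.002,0,0,0,0,0,-1],[0.002,0,0,0,0,0,-1],[0.002,0,0,0,0,0,-1],[0.002,0,0,0,0,0,-1],[0,0,0,0,0,0,-1]]}}

```text
t: 12.65
tcp_pos: [0.5349, 0.1189, 0.2891]
tool_rot: [0.655, 0.756, 0.0, -0.0]
force: [0.4, -0.8, -0.4]
finger_gap: -0.002
gripper_force: 0.0
```

Run:
```python
from h import *
st();d=snap('wrist','w3.png')
```

```text
t 12.65 press-rel-hub mm [69.1 54.3 83.6] F [ 0.3  -0.83 -0.35] gap -0.0
toolx yaw err 0.02 toolz [-0.  0. -1.]
```

View pics/w3.png

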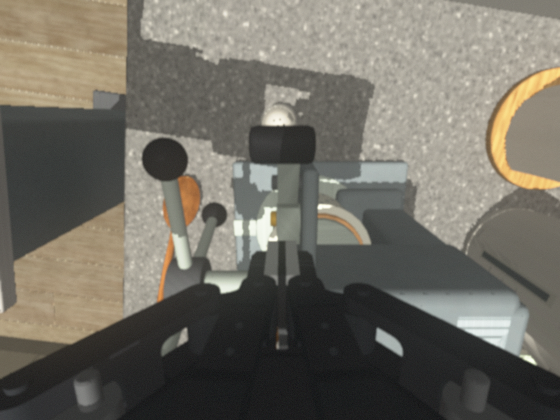

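The pawl knob, now at (282,145), has fallen over to the left, clear of the fingers. Next I'll check its position by depth, then retract and move to the right of the top ball.

Call:
{"fn": "drive_tool", "kwargs": {"plan": [[-0.004,0,-0.03,0,0,0,-1],[0,0,-0.042,0,0,0,-1],[-0.03,-0.018,0,0,0,0,-1],[-0.03,-0.018,0,0,0,0,-1],[-0.03,-0.018,0,0,0,0,-1],[-0.022,-0.015,0,0,0,0,-1],[0,0,0,0,0,0,-1],[0,0,0,0,0,0,-1]]}}

```text
t: 13.5
tcp_pos: [0.4833, -0.0063, 0.3613]
tool_rot: [0.655, 0.755, 0.0, 0.0]
force: [-0.3, 0.6, 0.3]
finger_gap: 0.002
gripper_force: 0.0
```

```bash
cat >> h.py <<'E'
def rel(P):
    c,S=np.cos(Y),np.sin(Y);p=P-HUB
    return np.stack([c*p[...,0]+S*p[...,1],-S*p[...,0]+c*p[...,1],p[...,2]],-1)*1000
def balls(Q):
    # angle (deg, right of top) of balls in wheel plane seen in the cloud
    q=Q[(abs(Q[:,0])<14)]; r=np.hypot(q[:,1],q[:,2]); q=q[(r>86)&(r<115)]
    a=np.degrees(np.arctan2(-q[:,1],q[:,2])); return np.histogram(a,bins=np.arange(-180,181,15))
E
python3 - <<'E'
from h import *
st();Q=[]
for n in('scene','side','wrist'):
    d=snap(n);q=rel(cloud(d))[d['z_map']>0];Q.append(q)
    m=(abs(q-[69,109,68])<[15,14,14]).all(-1);print(n,m.sum(),q[m].mean(0) if m.any() else'',q[m].max(0) if m.any() else'')
    h,b=balls(q);print([(int(x),int(y)) for x,y in zip(b,h) if y>15])
E
```

```text
t 13.5 press-rel-hub mm [  0.2 -62.2 155.8] F [-0.2   0.68  0.26] gap 0.0
toolx yaw err -0.09 toolz [ 0.001  0.    -1.   ]
scene 117 [ 66.74330234 103.2705138   65.6930396 ] [ 83.48139064 115.54004946  73.39889827]
[(-180, 75), (-165, 18), (-90, 16), (-75, 97), (0, 48), (15, 104), (90, 136)]
side 158 [ 69.66722717 103.8067401   65.67568139] [ 82.93467323 115.84776289  72.41438429]
[(-180, 70), (-165, 19), (-75, 110), (0, 56), (15, 96), (90, 146)]
wrist 0  
[(-165, 61), (-75, 86), (0, 1046), (15, 444), (90, 472)]
```

Pawl is on its rest (knob top z ≈ +72 mm rel. hub, as predicted) and the wheel stays at ~15°. Now wind back.

Call:
{"fn": "drive_tool", "kwargs": {"plan": [[0,0,0.03,0,0,0,-1],[0,0,0.03,0,0,0,-1],[0,0,0.002,0,0,0,-1],[0.004,0,0,0,0,0,-1],[0.004,0,0,0,0,0,-1],[0.003,0,0,0,0,0,-1],[0.003,0,0,0,0,0,-1],[0.003,0,0,0,0,0,-1],[0.003,0,0,0,0,0,-1],[0,0,0,0,0,0,-1]]}}

```text
t: 14.65
tcp_pos: [0.4818, 0.0118, 0.301]
tool_rot: [0.654, 0.756, -0.001, 0.004]
force: [-0.4, -6.3, 4.3]
finger_gap: 0.003
gripper_force: 3.0
```

```bash
python3 -c "
from h import *
st()"
```

```text
t 14.65 press-rel-hub mm [  1.4 -44.1  95.5] F [-1.33 -6.2   4.29] gap 0.0
toolx yaw err 0.06 toolz [ 0.005 -0.006 -1.   ]
```

Call:
{"fn": "drive_tool", "kwargs": {"plan": [[0.004,0,-0.001,0,0,0,-1],[0.004,0,-0.001,0,0,0,-1],[0.004,0,0,0,0,0,-1],[0.004,0,0,0,0,0,-1],[0.004,0,0,0,0,0,-1],[0.004,0,0,0,0,0,-1],[0.004,0,0,0,0,0,-1],[0.004,0,0.0005,0,0,0,-1],[0.004,0,0.0005,0,0,0,-1],[0.004,0,0.001,0,0,0,-1]]}}

```text
t: 15.65
tcp_pos: [0.4764, 0.0515, 0.301]
tool_rot: [0.655, 0.756, -0.0, 0.004]
force: [-0.3, -6.2, 4.6]
finger_gap: 0.004
gripper_force: 3.1
```

```bash
python3 -c "
from h import *
st()"
```

```text
t 15.65 press-rel-hub mm [ 1.6 -4.  95.5] F [-1.16 -6.05  4.63] gap 0.0
toolx yaw err 0.03 toolz [ 0.005 -0.005 -1.   ]
```

Call:
{"fn": "drive_tool", "kwargs": {"plan": [[0.004,0,0.001,0,0,0,-1],[0.004,0,0.001,0,0,0,-1],[0.004,0,0.0015,0,0,0,-1],[0.004,0,0.0015,0,0,0,-1],[0.004,-0.001,0.002,0,0,0,-1],[0.004,0,0.002,0,0,0,-1],[0.004,0,0.0025,0,0,0,-1],[0.004,0,0.003,0,0,0,-1],[0.004,0,0.003,0,0,0,-1],[0.004,0,0.003,0,0,0,-1]]}}

```text
t: 16.65
tcp_pos: [0.4699, 0.0919, 0.2812]
tool_rot: [0.655, 0.756, 0.001, 0.003]
force: [-0.4, -3.2, 9.8]
finger_gap: 0.002
gripper_force: 4.6
```

```bash
python3 -c "
from h import *
st()"
```

```text
t 16.65 press-rel-hub mm [ 1.  36.8 75.7] F [-0.85 -3.09  9.79] gap 0.0
toolx yaw err 0.02 toolz [ 0.006 -0.003 -1.   ]
```

Call:
{"fn": "drive_tool", "kwargs": {"plan": [[0.004,0,0.003,0,0,0,-1],[0.004,0,0.003,0,0,0,-1],[0.004,0,0.003,0,0,0,-1],[0,0,0,0,0,0,-1]]}}

```text
t: 17.05
tcp_pos: [0.4681, 0.1037, 0.2711]
tool_rot: [0.654, 0.756, 0.001, 0.003]
force: [1.6, -5.2, 3.5]
finger_gap: 0.003
gripper_force: 3.1
```

Run:
```python
from h import *
st()
for n in('scene','side'):
    d=snap(n);q=rel(cloud(d))[d['z_map']>0]
    h,b=balls(q);print([(int(x),int(y)) for x,y in zip(b,h) if y>15])
```

```text
t 17.05 press-rel-hub mm [ 0.9 48.8 65.6] F [ 0.88 -5.35  3.51] gap 0.0
toolx yaw err 0.06 toolz [ 0.005 -0.003 -1.   ]
[(-150, 82), (-60, 49), (-45, 31), (-30, 170), (30, 145), (120, 133)]
[(-150, 32), (-30, 167), (30, 170), (120, 130)]
```

Call:
{"fn": "drive_tool", "kwargs": {"plan": [[-0.008,0,-0.02,0,0,0,-1],[0,0,-0.04,0,0,0,-1],[-0.02,0,-0.03,0,0,0,-1],[-0.042,0,0,0,0,0,-1],[-0.042,0,0,0,0,0,-1],[-0.042,0,0,0,0,0,-1],[0,0,0,0,0,0,-1],[0,0,0.02,0,0,0,-1],[0,0,0,0,0,0,-1]]}}

```text
t: 18.05
tcp_pos: [0.4864, -0.0467, 0.3377]
tool_rot: [0.655, 0.756, -0.001, -0.003]
force: [-0.7, -0.3, 0.2]
finger_gap: -0.004
gripper_force: 0.0
```

Run:
```python
from h import *
st()
d=snap('wrist');q=rel(cloud(d))[d['z_map']>0]
h,b=balls(q);print([(int(x),int(y)) for x,y in zip(b,h) if y>15])
m=(abs(q-[0,-68,73])<[16,22,22]).all(-1);print(q[m].mean(0),np.percentile(q[m],[2,98],0))
```

```text
t 18.05 press-rel-hub mm [  -2.5 -102.7  132.2] F [-0.77 -0.21  0.21] gap -0.0
toolx yaw err -0.04 toolz [-0.005  0.003 -1.   ]
[(-150, 204), (30, 1574)]
[ -0.79997529 -61.62732114  82.92712088] [[-11.90605701 -74.82550989  61.27985961]
 [ 10.5075045  -47.21743883  89.48640758]]
```

Call:
{"fn": "drive_tool", "kwargs": {"plan": [[-0.002,0.002,0.03,0,0,0,-1],[0,0,0.028,0,0,0,-1],[0.003,0,0,0,0,0,-1],[0.004,0,0,0,0,0,-1],[0.004,0,0,0,0,0,-1],[0.004,0,0,0,0,0,-1],[0.004,0,-0.001,0,0,0,-1],[0.003,0,-0.002,0,0,0,-1]]}}

```text
t: 18.9
tcp_pos: [0.488, -0.0287, 0.2854]
tool_rot: [0.654, 0.756, -0.001, 0.002]
force: [0.3, -6.4, -1.9]
finger_gap: -0.001
gripper_force: 3.1
```

```bash
python3 -c "
from h import *
st()"
```

```text
t 18.9 press-rel-hub mm [  1.7 -85.1  79.9] F [-0.59 -6.37 -1.93] gap -0.0
toolx yaw err 0.08 toolz [ 0.002 -0.004 -1.   ]
```

Call:
{"fn": "drive_tool", "kwargs": {"plan": [[0.004,0,-0.003,0,0,0,-1],[0.004,0,-0.0028,0,0,0,-1],[0.004,0,-0.0024,0,0,0,-1],[0.004,0,-0.002,0,0,0,-1],[0.004,0,-0.0018,0,0,0,-1],[0.004,0,-0.0015,0,0,0,-1],[0.004,0,-0.001,0,0,0,-1],[0.004,0,-0.001,0,0,0,-1],[0.004,0,-0.001,0,0,0,-1]]}}

```text
t: 19.8
tcp_pos: [0.4843, 0.0047, 0.3037]
tool_rot: [0.655, 0.756, -0.001, 0.005]
force: [-0.5, -9.9, 6.6]
finger_gap: -0.003
gripper_force: 4.7
```

```bash
python3 -c "
from h import *
st()"
```

```text
t 19.8 press-rel-hub mm [  2.8 -51.5  98.2] F [-1.93 -9.77  6.64] gap -0.0
toolx yaw err 0.04 toolz [ 0.006 -0.008 -1.   ]
```

Call:
{"fn": "drive_tool", "kwargs": {"plan": [[0.002,-0.001,0,0,0,0,-1],[0.002,0,0,0,0,0,-1],[0.002,0,0,0,0,0,-1],[0,0,0,0,0,0,-1]]}}

```text
t: 20.2
tcp_pos: [0.4823, 0.0117, 0.3032]
tool_rot: [0.655, 0.756, -0.0, 0.004]
force: [1.5, -5.8, 3.5]
finger_gap: 0.0
gripper_force: 3.3
```

Still moving freely (5.8 N). Continue.

Call:
{"fn": "drive_tool", "kwargs": {"plan": [[0.002,0,0,0,0,0,-1],[0.002,0,0,0,0,0,-1],[0,0,0,0,0,0,-1]]}}

```text
t: 20.5
tcp_pos: [0.4816, 0.0157, 0.3031]
tool_rot: [0.655, 0.756, -0.0, 0.004]
force: [0.8, -6.4, 4.3]
finger_gap: 0.0
gripper_force: 3.2
```

Call:
{"fn": "drive_tool", "kwargs": {"plan": [[0.002,0,0,0,0,0,-1],[0,0,0,0,0,0,-1]]}}

```text
t: 20.7
tcp_pos: [0.4813, 0.0178, 0.3031]
tool_rot: [0.655, 0.756, -0.0, 0.004]
force: [0.5, -5.7, 5.2]
finger_gap: 0.002
gripper_force: 3.1
```

Call:
{"fn": "drive_tool", "kwargs": {"plan": [[0.002,0,0,0,0,0,-1],[0.002,0,0,0,0,0,-1],[0,0,0,0,0,0,-1]]}}

```text
t: 21.0
tcp_pos: [0.4806, 0.0219, 0.303]
tool_rot: [0.655, 0.756, -0.0, 0.003]
force: [0.9, -5.6, 4.1]
finger_gap: -0.002
gripper_force: 2.9
```

Call:
{"fn": "drive_tool", "kwargs": {"plan": [[0.002,0,0,0,0,0,-1],[0,0,0,0,0,0,-1]]}}

```text
t: 21.2
tcp_pos: [0.4803, 0.0239, 0.303]
tool_rot: [0.655, 0.756, -0.0, 0.003]
force: [0.6, -6.0, 5.0]
finger_gap: -0.004
gripper_force: 2.9
```

Call:
{"fn": "drive_tool", "kwargs": {"plan": [[0.002,0,0,0,0,0,-1],[0.002,0,0,0,0,0,-1],[0,0,0,0,0,0,-1]]}}

```text
t: 21.5
tcp_pos: [0.4803, 0.0246, 0.3031]
tool_rot: [0.654, 0.756, -0.003, 0.006]
force: [-0.3, -15.7, 3.8]
finger_gap: -0.001
gripper_force: 7.6
```

Call:
{"fn": "drive_tool", "kwargs": {"plan": [[0.002,0,0,0,0,0,-1],[0,0,0,0,0,0,-1]]}}

```text
t: 21.7
tcp_pos: [0.4803, 0.0247, 0.3032]
tool_rot: [0.654, 0.757, -0.004, 0.008]
force: [0.8, -20.3, 2.0]
finger_gap: -0.0
gripper_force: 10.2
```

Hard stop reached (force rises, no motion). Retreat and verify.

Call:
{"fn": "drive_tool", "kwargs": {"plan": [[-0.006,0,0,0,0,0,-1],[-0.015,0,0,0,0,0,-1],[-0.02,0,-0.02,0,0,0,-1],[-0.02,0,-0.04,0,0,0,-1],[-0.03,0,-0.04,0,0,0,-1],[-0.03,0,0,0,0,0,-1],[0,0,0,0,0,0,-1],[0,0,0,0,0,0,-1]]}}

```text
t: 22.5
tcp_pos: [0.4946, -0.0879, 0.4009]
tool_rot: [0.655, 0.755, 0.0, -0.001]
force: [0.6, -0.5, -0.6]
finger_gap: 0.002
gripper_force: 0.0
```

Run:
```python
from h import *
st()
for n in('scene','side'):
    d=snap(n,'end_'+n+'.png');q=rel(cloud(d))[d['z_map']>0]
    h,b=balls(q);print([(int(x),int(y)) for x,y in zip(b,h) if y>15])
    m=(abs(q-[0,-8,99])<[16,20,20]).all(-1);print('ball',q[m].mean(0))
    m=(abs(q-[69,109,68])<[15,14,14]).all(-1);print('pawl',m.sum(),q[m].mean(0))
cv2.imwrite('pics/end.png',snap('scene')['image'][120:340,150:400,::-1].repeat(2,0).repeat(2,1))
```

```text
t 22.5 press-rel-hub mm [  -0.3 -144.6  195.4] F [ 0.56 -0.54 -0.58] gap 0.0
toolx yaw err -0.07 toolz [-0.001  0.002 -1.   ]
[(-180, 52), (-90, 103), (0, 151), (75, 67), (90, 84), (165, 43)]
ball [ -4.01601004 -13.16249908 102.44059041]
pawl 119 [ 66.54492029 103.0599078   65.64980124]
[(-180, 54), (-90, 115), (0, 147), (75, 73), (90, 83), (165, 38)]
ball [  2.61373097 -12.15074021 104.36218026]
pawl 158 [ 69.51865153 103.74311713  65.69495589]
```

View pics/end.png

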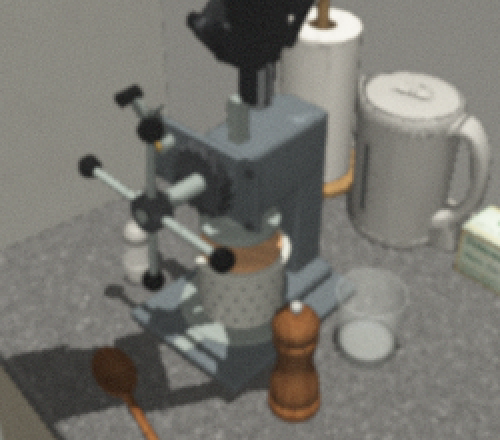

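The final view shows the pawl on its left rest (knob at 128,96), the rack raised (237,115), the platen clear of the follower (about 240,225) and everything else in place.

```bash
python3 -c "
from station import manip
print(manip.sign_off())"
```

```text
the job is handed in; nothing more can be done
None
```

The press is open and handed in at about 22.5 s: wheel eased to firm at about 11.5 N, pawl tipped freely onto its left rest, wheel wound back to its stop, and the mould and things round the press left where they stand.

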